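Level the cold-store shelf and keep the spirit level pressed

TASK

Lay the yellow spirit level flat inside the blue outline on the hinged shelf and let go of it; then turn the black knob of the shelf's levelling foot until, with the level pressed down so that the shelf sits firmly on its foot, the bubble stands centred between the two black marks. Finish while still pressing the level down on the shelf with the bubble centred: do not let go or lift off at the end, and leave the tub, the bottle and the jar alone.

Things in the scene. Friction and masses are not known exactly. Their poses are not given: they have to be found in the camera images.
- level_center (a point): Centre (half-way up) of the loose spirit level: yellow bar 200 mm long, 28 wide, 36 high, about 0.28 kg, right way up on the table. x axis along its length, z up out of its top. The middle 86 mm of its top is a green vial with a pale bubble 20 mm long and two black marks across it, 14 mm either side of the middle; the 57 mm at each end is solid and can be pressed.
- bubble (a joint): Where the bubble stands in the vial: metres from the middle towards the level's own +x end, 0 = centred between the marks, end stops at +-0.027. The bubble moves to the higher end, 1.1 mm for each milliradian of tilt, and takes about 1 s to settle.
- shelf_spot (a point): Middle of the blue outline (216 by 56 mm, long side along y) on the shelf's top; z is up out of the shelf, y points along the shelf from its hinge to its levelling foot, x across it. The shelf is a slotted aluminium plate 190 (x) by 385 mm (y), top about 98 mm above the table, hinged 150 mm from this point on the -y side; its foot stands 190 mm from this point on the +y side.
- shelf (a joint): How far (rad) the shelf has sprung up off its foot: 0 = sitting on it, 0.015 = fully up. A spring keeps it up while nothing presses, even with the level on it, so the bubble tells how the foot is set only while the level is pressed. A press of about 6 N at the level's middle (4 N at its end near the foot, 11 N near the hinge) seats it; 8 to 15 N is a good firm press.
- knob_grip (a point): Centre, half-way up, of the black ribbed round knob of the levelling foot: 44 mm diameter, 30 mm high, axis upright, underside 20 mm above the seated shelf. This point does not turn with the knob; its axes are those of shelf_spot.
- rack: The fixed rack that carries shelf, knob and foot: base plate 200 mm (x) by 420 mm (y), origin under its middle, y from hinge to foot. Turning the knob anticlockwise seen from above raises the foot end: 8 mrad per radian of turn (bubble 8.8 mm towards the foot). At the start the foot is 1.1 to 2.5 rad too low. The knob turns easily (0.08 N m), stays where left, and can go 3 rad past level.
- tub: Bystander: white deli tub with a red lid, 116 mm across, 70 mm high, origin under its centre.
- sauce: Bystander: amber bottle with a red cap, 64 mm across, 200 mm high, origin under its centre.
- jar: Bystander: glass jar with a brass lid, 80 mm across, 100 mm high, origin under its centre.
There are look-alikes about, which are no part of the job. There is more than one size of the part that bears level_center; the job needs the smallest.

How it is judged (in metres and radians):
On the way:
1. the level lies flat inside the blue outline on the shelf, let go (horizontal distance between level_center and shelf_spot below 0.04 m and angle between the x axis of level_center and the y axis of shelf_spot, either way round below 0.2 rad and z of level_center in the frame of shelf_spot below 0.022 m and angle between level_center's own z axis and vertical below 0.06 rad and contact force between the fingers and level below 0.2 N and contact force between level and shelf above 0.5 N), for 0.2 s.
At the end, for the whole second after the job is handed in: Level flat on the shelf, within 40 mm of the outline's middle and lengthwise to 0.2 rad; gripper still pressing it with over 3 N, shelf seated on its foot (sprung up under 0.003 rad) and level to 6 mrad, bubble within 4 mm of the middle (horizontal distance between level_center and shelf_spot below 0.04 m and angle between the x axis of level_center and the y axis of shelf_spot, either way round below 0.2 rad and z of level_center in the frame of shelf_spot below 0.022 m and angle between level_center's own z axis and vertical below 0.06 rad and value of joint bubble between -0.004 and 0.004 m and value of joint shelf below 0.003 rad and angle between shelf_spot's own z axis and vertical below 0.006 rad and contact force between any of the fingers, the arm and level above 3 N and contact force between level and shelf above 4 N and linear speed of level below 0.02 m/s); the arm keeps its last pose, push and grip.
It fails at once if the tub, bottle or jar is moved by more than 25 mm or tipped (distance of any of tub, sauce, jar from where it was at the start of the episode above 0.025 m or angle between any of tub, sauce, jar's own z axis and vertical above 0.3 rad).
It also fails if it takes over 70 s, if anything falls off the work surface, if the arm or the gripper's body presses on something with over 40 N, if the wrist force passes 120 N, or if a joint passes its speed limit or range.

ROBOT

A 6-joint arm with a two-finger parallel gripper is mounted at the origin on the work surface. World frame = base frame: x ahead of the robot, y to its left, z up, the work surface at z = 0. Lengths are in mm, angles in rad, forces in N, time in s.
With the tool pointing down it reaches from about 400 to 925 mm from the base axis. Payload 12.5 kg.
Tool frame: the origin (TCP) lies midway between the tips of the shut fingers; the grasp point (between the pads) lies 19 mm behind it; z points along the fingers, y is the line along which they close (so a half turn about z gives the same grasp; the last joint's range is limited). The gripper opens to 95 mm and grips with 3 to 60 N. Pads are 20 mm wide; open, the fingers measure 119 mm over their backs; the gripper's body (75 mm by 180 mm) begins 59 mm behind the grasp point.
Start: joints at [-1.284, 0.491, 1.559, -0, 1.092, -0.106], TCP at [239.259, -577.41, 214.661] pointing down, gripper open.
Joint ranges: [-3.1, 3.1], [-0.84, 2.19], [0.05, 2.79], [-1.13, 4.28], [0.06, 2.93], [-2.69, 2.69]. Speed limits (rad/s): [2.22, 2.22, 2.79, 3.14, 3.14, 3.14].

INTERFACE

Orientations are given as [roll, pitch, yaw] about the fixed x, y, z axes, in that order (R = Rz(yaw) Ry(pitch) Rx(roll)).
In Python, from cell import env gives the robot as it stands.
- The arm moves only by the tool arm_command, never from a script. Its argument "targets" is a list of rows, each a list of 5 numbers: the shift along the tool's x, y, z in mm, then the turn about the tool's z in degrees, then the opening, from 0 (shut) to 1 (fully open). In form: [[tx, ty, tz, roll, fingers], ...]. A call has 1 to 5 rows; each row is the pose to reach, as a shift and turn from the pose commanded when the call began, along the tool's axes at that moment; what a row does not reach only later rows make up. A row lasts 1/10 s, in which the tool goes at most 50 mm and 8.59 degrees, less where a joint would pass 70% of its speed; a pose out of reach is approached as far as the arm can. A call with a gripper value outside its range is refused whole. The fingers move at their own pace and stop on an object; the grip force is fixed at half the most. Time passes only in rows, so rows that repeat a pose let the fingers close. It gives the time, the measured TCP pose, the force, the opening and the grip force at its end, in the units of the state.
- env.state(): the state, without advancing time (a new reading comes with each control period).
- env.read_camera(name): name is "side" or "top"; returns a dict with "frame" (480x640x3 uint8, red, green, blue), "vertical_fov" (degrees; the focal length in pixels is half the picture's height over the tangent of half this angle, whatever the lens; pixels are square), "cx", "cy" (the principal point, pixels), "k1" (the pictures are not rectified: a ray, as slopes to the right and down, at radius r is drawn at 1 + k1 r^2 times it, then the intrinsics apply), "world_from_camera" (4x4, takes a point from camera to world coordinates). Camera axes: x right, y down, z forward; pixel columns grow to the right and rows downward; lengths in mm; the calibration is good to about 2 mm. A picture is of the moment at which its call begins. There is no depth.
- env.job_done(): hands the job in; it is judged then, once.
The state is a dict: "t": time; "joints": joint angles; "qvel": joint speeds; "tau": joint torques, N m; "eef_pos": TCP position; "tcp_rot": TCP orientation; "ft_force": force on the tool from outside, world axes, zero at the start; "moment": the same for the moment, N m; "opening": opening from 0.0 (shut) to 1.0 (fully open); "grip_force": force on a finger pad.
Only numpy, scipy, OpenCV 4.12 (cv2) and the standard library are available. Lean on these libraries where they do the work, as an engineer would, in place of code of your own. Each camera call takes 0.05 s, during which the arm holds its last target. There are 200 camera calls.

## Working session

There is one attempt and no reset: what is moved stays moved. The work goes in short steps, Python scripts to look and compute and a tool call to move; the robot and the scene stay as the last step left them, time stands still between calls to the robot, and variables do not carry over. Pictures are saved under pics/ and viewed, at most 10 in all, crops included, and the job is handed in when it is done.

Besides the shell and the picture viewer there is one more tool, called as name(argument=value, ...), one argument or row to a line, values as JSON. arm_command: Moves the arm, as the interface text tells. Its arguments: {"type":"object","properties":{"targets":{"type":"array","items":{"type":"array","items":{"type":"number"}}}},"required":["targets"]}

```bash
ls; mkdir -p pics; cat > h.py <<'E'
from cell import env
import numpy as np, cv2
def cam(n):
    return env.read_camera(n)
def ray(c,u,v):
    f=240/np.tan(np.radians(c["vertical_fov"])/2)
    K=np.array([[f,0,c["cx"]],[0,f,c["cy"]],[0,0,1]])
    p=cv2.undistortPoints(np.array([[[u,v]]],float),K,np.array([c["k1"],0,0,0.]))[0,0]
    T=np.array(c["world_from_camera"]); d=T[:3,:3]@np.array([p[0],p[1],1]); return T[:3,3],d
def onz(c,u,v,z):
    o,d=ray(c,u,v); return o+d*(z-o[2])/d[2]
def proj(c,P):
    T=np.array(c["world_from_camera"]); f=240/np.tan(np.radians(c["vertical_fov"])/2)
    q=np.linalg.inv(T)@np.append(P,1); x,y=q[0]/q[2],q[1]/q[2]; s=1+c["k1"]*(x*x+y*y)
    return np.array([c["cx"]+f*x*s,c["cy"]+f*y*s])
def save(name,im): cv2.imwrite("pics/"+name,cv2.cvtColor(im,cv2.COLOR_RGB2BGR))
E
python3 - <<'E'
from h import *
for n in("top","side"):
    c=cam(n); save(n+"0.png",c["frame"]); print(n,{k:v for k,v in c.items() if k!="frame"})
print(env.state())
E
```

```text
pics
top {'vertical_fov': 51.449311862945144, 'cx': 317.99126023005806, 'cy': 243.2553004193588, 'k1': -0.14063407602730513, 'world_from_camera': array([[-1.06509317e-02, -9.77594391e-01,  2.10227885e-01,
         2.52327606e+02],
       [-9.99922929e-01,  1.17539058e-02,  3.99776407e-03,
        -4.08231407e+01],
       [-6.37919049e-03, -2.10169103e-01, -9.77644237e-01,
         1.27361859e+03],
       [ 0.00000000e+00,  0.00000000e+00,  0.00000000e+00,
         1.00000000e+00]])}
side {'vertical_fov': 54.99477103133195, 'cx': 314.16036335266017, 'cy': 234.47726744069854, 'k1': -0.07306364241064248, 'world_from_camera': array([[-7.60198533e-01, -4.23549092e-01,  4.92650339e-01,
        -7.70611449e+01],
       [-6.49675375e-01,  4.90347657e-01, -5.80931220e-01,
         6.40127019e+02],
       [ 4.48295126e-03, -7.61685855e-01, -6.47930985e-01,
         8.59965754e+02],
       [ 0.00000000e+00,  0.00000000e+00,  0.00000000e+00,
         1.00000000e+00]])}
{'t': 0.1, 'joints': array([-1.28361504e+00,  4.91481880e-01,  1.55941560e+00, -1.71887769e-05,
        1.09166362e+00, -1.05588579e-01]), 'qvel': array([-1.20532413e-03, -9.17072683e-04, -1.46989388e-03,  3.84094777e-04,
       -7.73565896e-04,  5.70948623e-05]), 'tau': array([ 1.94290878e-03, -6.13624763e+01, -2.58603555e+01,  6.94120978e-02,
        4.70265804e-02, -6.56222937e-05]), 'eef_pos': array([ 239.17932527, -577.18657994,  214.12165557]), 'tcp_rot': array([-3.14062800e+00, -8.69060909e-05,  3.92777753e-01]), 'ft_force': array([0.16207082, 0.26267245, 0.1302634 ]), 'moment': array([-0.01906606, -0.0018444 , -0.01553651]), 'grip_force': 0.0, 'opening': 0.997895907976384}
```

View pics/top0.png

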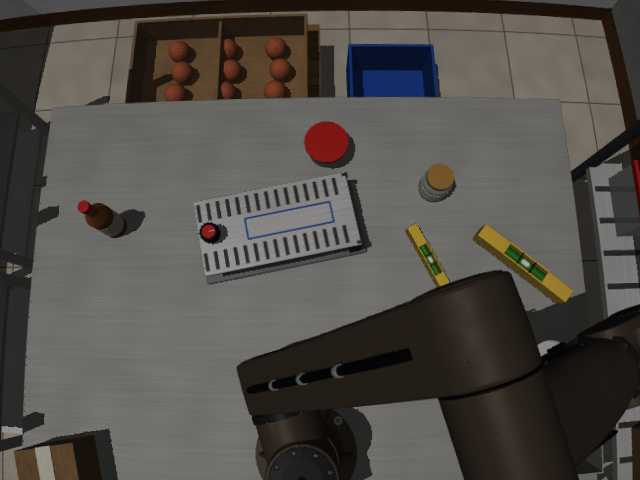

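View pics/side0.png

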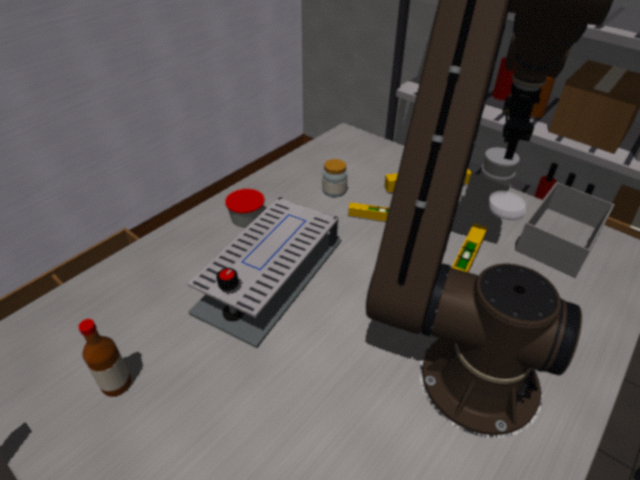

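The top view shows two yellow levels: A at (428,258), partly hidden by the arm, and B at (524,264), larger. The side view shows bars at (370,212), about (428,181) and (470,250), so there may be a third. The shelf outline is at about (289,220) and the knob at (209,232) in the top view. Next I measure these.

```bash
python3 - <<'E'
from h import *
for n in("top","side"):
    c=cam(n); hsv=cv2.cvtColor(c["frame"],cv2.COLOR_RGB2HSV)
    m=cv2.inRange(hsv,(20,150,70),(33,255,255)) 
    m=cv2.morphologyEx(m,cv2.MORPH_CLOSE,np.ones((17,17)))
    N,l,s,ce=cv2.connectedComponentsWithStats(m)
    for i in range(1,N):
        if s[i,4]<150: continue
        pts=np.argwhere(l==i)[:,::-1]
        W=np.array([onz(c,u,v,30)[:2] for u,v in pts],np.float32)
        r=cv2.minAreaRect(W); print(n,"yel",ce[i].round(),s[i],[np.round(x,1) for x in r])
    b=cv2.inRange(hsv,(105,90,60),(130,255,255))
    N,l,s,ce=cv2.connectedComponentsWithStats(cv2.dilate(b,np.ones((3,3))))
    for i in range(1,N):
        if s[i,4]<150: continue
        pts=np.argwhere((l==i)&(b>0))[:,::-1]
        W=np.array([onz(c,u,v,99)[:2] for u,v in pts],np.float32)
        r=cv2.minAreaRect(W); print(n,"blue",ce[i].round(),s[i],[np.round(x,1) for x in r],cv2.boxPoints(r).round().tolist())
c=cam("top");f=c["frame"]
print("tub",onz(c,327,142,70),"jar",onz(c,440,177,100),"sauce cap",onz(c,84,207,200),"knob",onz(c,209,232,148))
a=cv2.resize(f[200:310,390:600],None,fx=3.8,fy=3.8,interpolation=cv2.INTER_CUBIC)
save("crop1.png",a)
E
```

```text
top yel [427. 255.] [406 224  44  63 892] [array([ 484.8, -314.3]), array([173.3,  36.4]), np.float64(27.1)]
top yel [523. 264.] [ 474  224   99   79 2163] [array([ 457.6, -567.4]), array([290.6,  55.6]), np.float64(51.1)]
top blue [391.  60.] [346  43  93  55 997] [array([ 976.7, -237.7]), array([160. , 236.7]), np.float64(0.3)] [[896.0, -120.0], [897.0, -356.0], [1057.0, -356.0], [1056.0, -119.0]]
top blue [393.  83.] [ 361   69   65   29 1829] [array([ 935.9, -238.1]), array([ 78.2, 162.8]), np.float64(0.2)] [[896.0, -157.0], [897.0, -320.0], [975.0, -319.0], [975.0, -157.0]]
top blue [288. 220.] [243 200  93  41 820] [array([564.6,  35. ]), array([ 55.7, 215.3]), np.float64(11.1)] [[517.0, 135.0], [558.0, -76.0], [613.0, -65.0], [571.0, 146.0]]
side yel [375. 203.] [349 173  50  48 762] [array([ 545. , -378.2]), array([118.7, 264.9]), np.float64(24.7)]
side yel [469. 248.] [452 225  35  48 796] [array([ 198.3, -340.7]), array([ 45.2, 207.5]), np.float64(11.0)]
side blue [263. 257.] [241 237  50  34 279] [array([553.8,  78.7]), array([ 53.4, 130.5]), np.float64(10.7)] [[515.0, 138.0], [540.0, 10.0], [592.0, 20.0], [568.0, 148.0]]
tub [780.15352632 -62.19333841  70.        ] jar [ 670.80942422 -343.51400759  100.        ] sauce cap [576.04318561 507.2049876  200.        ] knob [524.40749172 218.76103763 148.        ]
```

View pics/crop1.png

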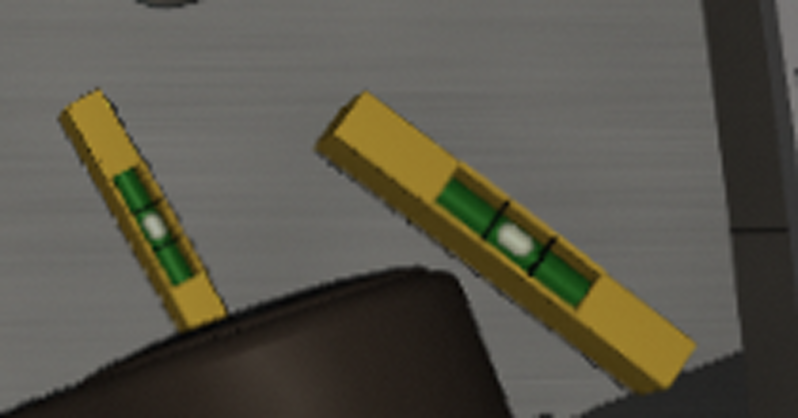

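Candidates are A at top (428,258) / side (370,212), B at top (524,264), about 290 mm long and too large, and C at side (470,250). A and C both look near 200 mm, so I'll compare their vial lengths (86 mm expected) and ends.

```bash
python3 - <<'E'
from h import *
for n in("top","side"):
    c=cam(n); hsv=cv2.cvtColor(c["frame"],cv2.COLOR_RGB2HSV)
    g=cv2.inRange(hsv,(45,120,40),(80,255,255)); g=cv2.morphologyEx(g,cv2.MORPH_CLOSE,np.ones((9,9)))
    y=cv2.inRange(hsv,(20,150,70),(33,255,255)); 
    for nm,m,z in(("green",g,34),("yel",y,36)):
        N,l,s,ce=cv2.connectedComponentsWithStats(m)
        for i in range(1,N):
            if s[i,4]<25: continue
            pts=np.argwhere(l==i)[:,::-1]
            W=np.array([onz(c,u,v,z)[:2] for u,v in pts],np.float32)
            r=cv2.minAreaRect(W); print(n,nm,ce[i].round(),s[i,4],cv2.boxPoints(r).round().tolist(),np.round(r[1]))
c=cam("side");f=c["frame"]
save("crop2.png",np.hstack([cv2.resize(f[185:235,340:400],None,fx=6,fy=6,interpolation=cv2.INTER_CUBIC),cv2.resize(f[220:270,440:500],None,fx=6,fy=6,interpolation=cv2.INTER_CUBIC)]))
E
```

```text
top green [430. 259.] 178 [[434.0, -331.0], [441.0, -344.0], [514.0, -308.0], [507.0, -294.0]] [82. 15.]
top green [525. 263.] 329 [[413.0, -609.0], [430.0, -622.0], [505.0, -530.0], [488.0, -517.0]] [119.  22.]
top yel [426. 254.] 666 [[399.0, -336.0], [415.0, -368.0], [569.0, -290.0], [552.0, -258.0]] [172.  36.]
top yel [523. 264.] 1720 [[344.0, -660.0], [387.0, -695.0], [569.0, -470.0], [526.0, -435.0]] [289.  55.]
side green [466. 255.] 188 [[172.0, -251.0], [191.0, -357.0], [210.0, -354.0], [192.0, -247.0]] [ 20. 108.]
side yel [468. 176.] 68 [[335.0, -614.0], [368.0, -700.0], [384.0, -694.0], [351.0, -608.0]] [17. 92.]
side yel [391. 182.] 182 [[495.0, -414.0], [542.0, -515.0], [576.0, -499.0], [529.0, -399.0]] [ 37. 111.]
side yel [367. 212.] 468 [[433.0, -278.0], [462.0, -337.0], [566.0, -285.0], [538.0, -227.0]] [117.  65.]
side yel [471. 245.] 539 [[155.0, -237.0], [194.0, -439.0], [238.0, -430.0], [199.0, -228.0]] [ 45. 206.]
```

View pics/crop2.png

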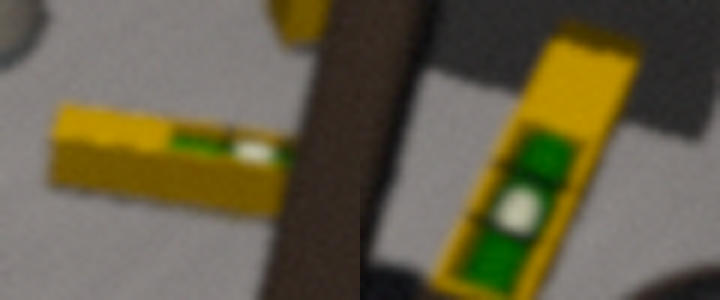

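The A vial is about 84 mm long and the C vial is over 108 mm and clipped, so A is the smallest: centre about (474,-319), yaw 26.6°. The shelf spot is at (565,35) with y axis at yaw 101°, and the knob is at (524,219), 188 mm from the spot, which matches. Moving above A.

arm_command(
  targets=[
    [50,-23,0,-1,1],
    [100,-47,10,-2,1],
    [145,-68,20,-3,1],
    [190,-90,30,-4,1],
    [235,-110,40,-4,1],
  ],
)

```text
t: 0.9
eef_pos: [406.3, -393.8, 177.1]
tcp_rot: [3.141, -0.0, 0.463]
ft_force: [1.2, -0.6, 0.1]
opening: 1.002
grip_force: 0.0
```

arm_command(
  targets=[
    [40,-20,10,0,1],
    [81,-38,30,0,1],
    [81,-38,60,0,1],
    [81,-38,60,0,1],
  ],
)

```text
t: 1.3
eef_pos: [460.4, -323.2, 114.6]
tcp_rot: [-3.137, 0.002, 0.465]
ft_force: [-1.2, -1.1, 0.2]
opening: 1.0
grip_force: 0.0
```

```bash
cat > lev.py <<'E'
from h import *
def blobs(n,lo,hi,z,mn=25,k=1):
    c=cam(n); hsv=cv2.cvtColor(c["frame"],cv2.COLOR_RGB2HSV)
    m=cv2.morphologyEx(cv2.inRange(hsv,lo,hi),cv2.MORPH_CLOSE,np.ones((k,k)))
    N,l,s,ce=cv2.connectedComponentsWithStats(m)
    for i in range(1,N):
        if s[i,4]<mn: continue
        W=np.array([onz(c,u,v,z)[:2] for u,v in np.argwhere(l==i)[:,::-1]],np.float32)
        r=cv2.minAreaRect(W); print(n,ce[i].round(1),s[i,4],cv2.boxPoints(r).round().tolist(),np.round(r[0],1),np.round(r[1],1),round(r[2],1))
    return c
def st():
    s=env.state(); print({k:np.round(s[k],3) for k in("t","eef_pos","tcp_rot","ft_force","opening","grip_force","joints")})
E
python3 - <<'E'
from lev import *
st()
for n in("top","side"):
    blobs(n,(45,120,40),(80,255,255),34,k=9)
    c=blobs(n,(20,150,70),(33,255,255),36)
    save(n+"1.png",c["frame"])
E
```

```text
{'t': np.float64(1.3), 'eef_pos': array([ 460.405, -323.182,  114.582]), 'tcp_rot': array([-3.137e+00,  2.000e-03,  4.650e-01]), 'ft_force': array([-1.199, -1.148,  0.199]), 'opening': np.float64(1.0), 'grip_force': np.float64(0.0), 'joints': array([-0.729,  0.527,  1.814, -0.   ,  0.805,  0.377])}
top [525.5 264. ] 317 [[413.0, -609.0], [430.0, -622.0], [502.0, -534.0], [486.0, -520.0]] [ 457.8 -571.2] [114.3  21.7] 50.8
top [415.  233.6] 218 [[508.0, -279.0], [522.0, -310.0], [568.0, -290.0], [554.0, -259.0]] [ 538.2 -284.6] [50.  34.3] 23.7
top [541.5 278.9] 1073 [[344.0, -659.0], [387.0, -694.0], [512.0, -541.0], [468.0, -506.0]] [ 428.  -600.3] [196.9  55.4] 50.9
top [376.4 384.6] 343 [[144.0, -151.0], [155.0, -214.0], [194.0, -207.0], [183.0, -144.0]] [ 169.1 -179. ] [38.9 64.6] 9.9
side [522.7  85.6] 649 [[396.0, -1305.0], [556.0, -1850.0], [632.0, -1828.0], [473.0, -1283.0]] [  514.1 -1566.5] [ 80.1 568.1] 16.3
side [466.2 254.9] 187 [[172.0, -251.0], [191.0, -357.0], [210.0, -354.0], [192.0, -248.0]] [ 191.2 -302.3] [ 19.8 107.8] 9.9
side [456.7 175.5] 434 [[319.0, -596.0], [382.0, -713.0], [458.0, -673.0], [395.0, -555.0]] [ 388.2 -634.2] [ 86.3 133.7] 28.1
side [354.6 209.1] 156 [[500.0, -249.0], [537.0, -301.0], [566.0, -280.0], [528.0, -228.0]] [ 532.9 -264.5] [35.8 64.2] 36.1
side [464.7 258.4] 891 [[144.0, -157.0], [195.0, -446.0], [237.0, -439.0], [186.0, -150.0]] [ 190.7 -298. ] [ 43.2 293.6] 10.0
```

View pics/side1.png

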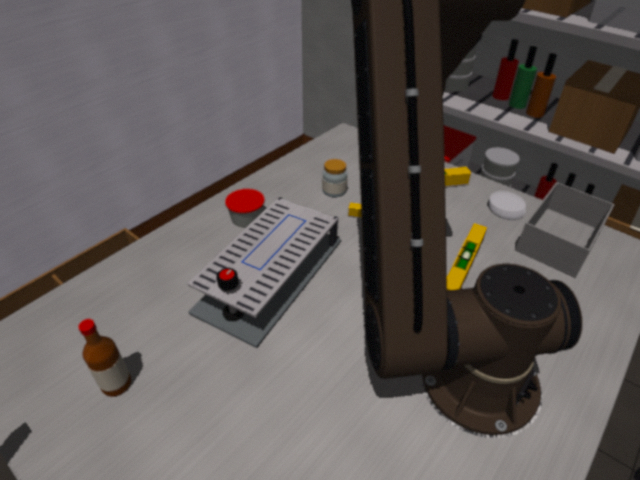

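The side view shows C at (466,255) at its full length, 293 mm, so it is a big look-alike. A is confirmed, with its tip at (355,209). I'll let the arm settle, then correct.

arm_command(
  targets=[
    [0,0,0,0,1],
    [0,0,0,0,1],
  ],
)

```text
t: 1.7
eef_pos: [460.8, -325.9, 118.2]
tcp_rot: [3.14, -0.0, 0.462]
ft_force: [-1.2, -0.3, -0.3]
opening: 1.001
grip_force: 0.0
```

arm_command(
  targets=[
    [15,0,40,0,1],
    [15,0,80,0,1],
    [15,0,100,0,1],
    [15,0,108,0,1],
    [15,0,108,0,1],
  ],
)

```text
t: 2.2
eef_pos: [474.1, -318.7, 9.0]
tcp_rot: [-3.141, 0.0, 0.462]
ft_force: [-0.9, -0.1, 0.1]
opening: 0.996
grip_force: 0.0
```

arm_command(
  targets=[
    [0,0,0,0,0],
    [0,0,0,0,0],
    [0,0,0,0,0],
    [0,0,0,0,0],
    [0,0,0,0,0],
  ],
)

```text
t: 2.7
eef_pos: [474.4, -318.6, 9.7]
tcp_rot: [3.141, -0.0, 0.463]
ft_force: [0.3, -0.3, 0.3]
opening: 0.634
grip_force: 0.0
```

arm_command(
  targets=[
    [0,0,0,0,0],
    [0,0,0,0,0],
    [0,0,0,0,0],
    [0,0,0,0,0],
    [0,0,0,0,0],
  ],
)

```text
t: 3.2
eef_pos: [474.4, -318.6, 9.3]
tcp_rot: [3.141, -0.0, 0.463]
ft_force: [0.5, -1.5, -0.6]
opening: 0.292
grip_force: 30.0
```

arm_command(
  targets=[
    [0,0,0,0,0],
    [0,0,-40,0,0],
    [0,0,-80,0,0],
    [0,0,-125,0,0],
    [0,0,-165,0,0],
  ],
)

```text
t: 3.7
eef_pos: [474.0, -318.2, 176.0]
tcp_rot: [-3.141, 0.0, 0.463]
ft_force: [1.5, -0.8, -1.9]
opening: 0.291
grip_force: 30.0
```

arm_command(
  targets=[
    [27,-31,0,-8.5,0],
    [54,-62,0,-17,0],
    [81,-93,0,-25.5,0],
    [108,-124,0,-34,0],
    [135,-155,0,-42.5,0],
  ],
)

```text
t: 4.2
eef_pos: [525.8, -117.8, 174.1]
tcp_rot: [-3.141, 0.0, 1.21]
ft_force: [0.9, 0.7, -2.7]
opening: 0.29
grip_force: 30.0
```

arm_command(
  targets=[
    [0,0,0,-8.5,0],
    [0,0,0,-17,0],
    [0,0,0,-25.5,0],
    [0,0,0,-32,0],
    [0,0,0,-32,0],
  ],
)

```text
t: 4.7
eef_pos: [525.6, -119.4, 174.0]
tcp_rot: [-3.141, -0.0, 1.765]
ft_force: [0.3, 0.3, -3.1]
opening: 0.294
grip_force: 30.0
```

arm_command(
  targets=[
    [44,20,0,0,0],
    [88,41,0,0,0],
    [130,60,15,0,0],
    [144,68,35,0,0],
    [144,68,55,0,0],
  ],
)

```text
t: 5.2
eef_pos: [565.5, 37.3, 118.5]
tcp_rot: [3.141, -0.0, 1.762]
ft_force: [0.5, -0.0, -2.6]
opening: 0.293
grip_force: 30.0
```

arm_command(
  targets=[
    [0,0,4,0,0],
    [0,0,6,0,0],
    [0,0,8,0,0],
    [0,0,9,0,0],
    [0,0,9,0,0],
  ],
)

```text
t: 5.7
eef_pos: [565.4, 34.4, 110.8]
tcp_rot: [3.141, 0.0, 1.762]
ft_force: [0.3, 0.0, -2.6]
opening: 0.291
grip_force: 30.0
```

arm_command(
  targets=[
    [0,0,1,0,0],
    [0,0,2,0,0],
    [0,0,3,0,0],
    [0,0,4,0,0],
    [0,0,4,0,0],
  ],
)

```text
t: 6.2
eef_pos: [565.3, 34.8, 106.8]
tcp_rot: [3.141, 0.0, 1.763]
ft_force: [-2.0, 0.1, 5.2]
opening: 0.294
grip_force: 30.0
```

arm_command(
  targets=[
    [0,0,0,0,1],
    [0,0,0,0,1],
    [0,0,0,0,1],
    [0,0,0,0,1],
    [0,0,0,0,1],
  ],
)

```text
t: 6.7
eef_pos: [565.2, 34.8, 106.2]
tcp_rot: [-3.142, 0.0, 1.763]
ft_force: [-0.1, -0.2, 1.0]
opening: 0.658
grip_force: 0.0
```

arm_command(
  targets=[
    [0,0,0,0,1],
    [0,0,-40,0,1],
    [0,0,-85,0,1],
    [0,0,-130,0,1],
    [0,0,-130,0,1],
  ],
)

```text
t: 7.2
eef_pos: [567.1, 34.8, 242.0]
tcp_rot: [3.132, 0.002, 1.763]
ft_force: [-0.3, 0.2, -0.9]
opening: 0.992
grip_force: 0.0
```

```bash
python3 - <<'E'
from lev import *
st()
for n in("top","side"):
    blobs(n,(45,120,40),(80,255,255),134,k=9)
    c=blobs(n,(20,150,70),(33,255,255),136)
    save(n+"2.png",c["frame"])
E
```

```text
{'t': np.float64(7.2), 'eef_pos': array([567.149,  34.771, 241.955]), 'tcp_rot': array([3.132e+00, 2.000e-03, 1.763e+00]), 'ft_force': array([-0.348,  0.188, -0.861]), 'opening': np.float64(0.992), 'grip_force': np.float64(0.0), 'joints': array([-0.055,  0.379,  1.672, -0.   ,  1.081, -0.247])}
top [524.8 263.4] 331 [[400.0, -563.0], [416.0, -575.0], [485.0, -491.0], [469.0, -478.0]] [ 442.5 -526.9] [109.   19.9] 50.8
top [423.5 373.8] 475 [[174.0, -219.0], [193.0, -327.0], [215.0, -323.0], [196.0, -215.0]] [ 194.5 -270.7] [ 22.2 109.5] 10.1
top [318.1 209.5] 220 [[560.0, -13.0], [573.0, -66.0], [598.0, -60.0], [586.0, -7.0]] [579.2 -36.8] [26.3 54.3] 13.2
top [522.5 264.2] 1772 [[337.0, -609.0], [376.0, -641.0], [544.0, -435.0], [505.0, -403.0]] [ 440.7 -521.9] [266.4  50.9] 50.9
top [422.2 373.9] 1350 [[152.0, -142.0], [200.0, -403.0], [237.0, -396.0], [189.0, -135.0]] [ 194.5 -269.3] [ 38.1 265.5] 10.4
side [522.3  85.9] 686 [[339.0, -1071.0], [479.0, -1549.0], [547.0, -1529.0], [407.0, -1052.0]] [  442.9 -1300.1] [ 70.4 497.5] 16.3
side [279.5 224.4] 32 [[558.0, 31.0], [564.0, -0.0], [573.0, 2.0], [567.0, 33.0]] [565.3  16.4] [ 8.7 31.9] 10.9
side [269.2 234.7] 26 [[551.0, 71.0], [555.0, 49.0], [563.0, 50.0], [559.0, 73.0]] [556.9  60.8] [ 8.4 22.9] 10.8
side [272.7 235.2] 931 [[507.0, 153.0], [548.0, -64.0], [595.0, -56.0], [554.0, 162.0]] [551.3  48.8] [ 47.9 221.5] 10.6
```

View pics/side2.png

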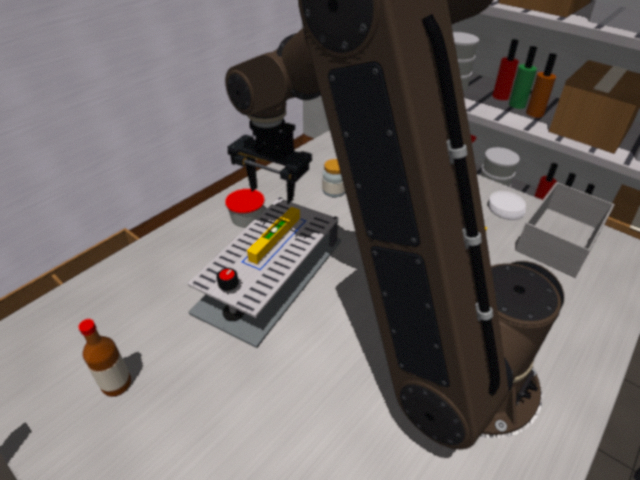

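The level lies inside the outline at (272,235) and is let go. Next I shut the fingers over the hinge end, which keeps the vial visible, and press.

arm_command(
  targets=[
    [-40,0,20,0,0],
    [-72,0,40,0,0],
    [-72,0,60,0,0],
    [-72,0,80,0,0],
    [-72,0,80,0,0],
  ],
)

```text
t: 7.9
eef_pos: [577.2, -35.9, 152.5]
tcp_rot: [-3.135, -0.002, 1.762]
ft_force: [0.2, -0.0, 1.0]
opening: 0.636
grip_force: 0.0
```

arm_command(
  targets=[
    [0,0,0,0,0],
    [0,0,0,0,0],
    [0,0,0,0,0],
    [0,0,0,0,0],
    [0,0,0,0,0],
  ],
)

```text
t: 8.4
eef_pos: [579.0, -35.8, 156.7]
tcp_rot: [3.141, 0.0, 1.763]
ft_force: [-0.2, 0.2, -1.3]
opening: 0.216
grip_force: 0.0
```

arm_command(
  targets=[
    [0,0,5,0,0],
    [0,0,10,0,0],
    [0,0,15,0,0],
    [0,0,18,0,0],
    [0,0,18,0,0],
  ],
)

```text
t: 8.9
eef_pos: [578.7, -35.9, 137.6]
tcp_rot: [-3.141, -0.0, 1.763]
ft_force: [-0.9, -0.1, 0.7]
opening: 0.002
grip_force: 0.0
```

arm_command(
  targets=[
    [0,0,1,0,0],
    [0,0,2,0,0],
    [0,0,3,0,0],
    [0,0,4,0,0],
    [0,0,4,0,0],
  ],
)

```text
t: 9.4
eef_pos: [579.0, -35.9, 134.4]
tcp_rot: [3.141, 0.0, 1.763]
ft_force: [0.1, 0.8, 1.7]
opening: 0.004
grip_force: 0.7
```

arm_command(
  targets=[
    [0,0,0.5,0,0],
    [0,0,1,0,0],
    [0,0,1.5,0,0],
    [0,0,2,0,0],
    [0,0,2,0,0],
  ],
)

```text
t: 9.9
eef_pos: [578.9, -35.4, 133.3]
tcp_rot: [3.141, -0.0, 1.763]
ft_force: [-3.6, 3.2, 12.0]
opening: 0.005
grip_force: 6.0
```

arm_command(
  targets=[
    [0,0,0.3,0,0],
    [0,0,0.5,0,0],
    [0,0,0.5,0,0],
    [0,0,0.5,0,0],
    [0,0,0.5,0,0],
  ],
)

```text
t: 10.4
eef_pos: [579.0, -35.3, 133.1]
tcp_rot: [3.14, -0.0, 1.763]
ft_force: [-4.6, 4.8, 14.5]
opening: 0.005
grip_force: 7.5
```

arm_command(
  targets=[
    [0,0,0,0,0],
    [0,0,0,0,0],
    [0,0,0,0,0],
    [0,0,0,0,0],
    [0,0,0,0,0],
  ],
)

```text
t: 10.9
eef_pos: [579.0, -35.3, 133.1]
tcp_rot: [3.141, -0.0, 1.763]
ft_force: [-5.3, 4.8, 14.5]
opening: -0.001
grip_force: 7.5
```

```bash
cat > bub.py <<'E'
import sys
from lev import *
st()
yw=np.radians(101); ax=np.array([np.cos(yw),np.sin(yw)])
out=[]
for n,(cu,cv_) in(("top",(289,212)),("side",(272,232))):
    c=cam(n); f=c["frame"]; hsv=cv2.cvtColor(f,cv2.COLOR_RGB2HSV)
    p=proj(c,[565,35,134]).round().astype(int); x0,y0=p[0]-40,p[1]-30
    out.append(cv2.resize(f[y0:y0+60,x0:x0+80],None,fx=5,fy=5,interpolation=cv2.INTER_CUBIC))
    g=cv2.inRange(hsv,(45,110,30),(85,255,255)); b=cv2.inRange(hsv,(0,0,110),(179,90,255))
    vals={}
    for nm,m in(("green",g),("bub",b)):
        P=np.argwhere(m>0)[:,::-1]
        W=np.array([onz(c,u,v,133)[:2] for u,v in P if abs(u-p[0])<45 and abs(v-p[1])<45])-[565,35]
        if len(W)==0: continue
        s=W@ax; t=W@np.array([ax[1],-ax[0]])
        k=(abs(s)<60)&(abs(t)<(30 if nm=="green" else 8)); 
        if k.sum(): print(n,nm,k.sum(),"s min/mean/max",s[k].min().round(1),s[k].mean().round(1),s[k].max().round(1),"t",t[k].mean().round(1))
save(sys.argv[1],np.hstack(out))
E
python3 bub.py b1.png
```

```text
{'t': np.float64(10.9), 'eef_pos': array([578.972, -35.302, 133.098]), 'tcp_rot': array([ 3.141, -0.   ,  1.763]), 'ft_force': array([-5.293,  4.839, 14.499]), 'opening': np.float64(-0.001), 'grip_force': np.float64(7.507), 'joints': array([-1.750e-01,  5.220e-01,  1.759e+00,  1.000e-03,  8.600e-01,
       -3.680e-01])}Traceback (most recent call last):
  File "bub.py", line 14, in <module>
    W=np.array([onz(c,u,v,133)[:2] for u,v in P if abs(u-p[0])<45 and abs(v-p[1])<45])-[565,35]
      ~~~~~~~~~~~~~~~~~~~~~~~~~~~~~~~~~~~~~~~~~~~~~~~~~~~~~~~~~~~~~~~~~~~~~~~~~~~~~~~~^~~~~~~~~
ValueError: operands could not be broadcast together with shapes (0,) (2,)
```

```bash
sed -i 's/<45\])-\[565,35\]/<45]).reshape(-1,2)-[565,35]/' bub.py; python3 bub.py b1.png
```

```text
{'t': np.float64(10.95), 'eef_pos': array([578.943, -35.346, 133.062]), 'tcp_rot': array([ 3.141, -0.   ,  1.763]), 'ft_force': array([-4.28 ,  5.562, 14.285]), 'opening': np.float64(0.002), 'grip_force': np.float64(7.507), 'joints': array([-1.750e-01,  5.220e-01,  1.759e+00,  1.000e-03,  8.600e-01,
       -3.680e-01])}
side green 54 s min/mean/max -31.9 10.5 40.4 t -3.9
side bub 18 s min/mean/max -16.9 -8.4 -0.1 t -2.5
```

View pics/b1.png

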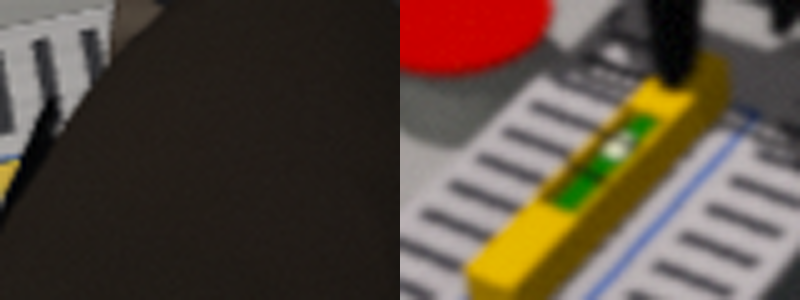

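The side crop shows the bubble about 13 mm towards the hinge from the vial middle, with the top view blocked. That means about 1.5 rad (85°) anticlockwise. I'll locate the knob from the saved pictures while lifting off.

arm_command(
  targets=[
    [0,0,-20,0,0.6],
    [0,0,-60,0,1],
    [0,0,-100,0,1],
    [40,0,-100,0,1],
    [80,0,-100,0,1],
  ],
)

```text
t: 11.55
eef_pos: [563.8, 42.9, 232.9]
tcp_rot: [3.139, 0.001, 1.761]
ft_force: [-0.2, 0.3, -0.6]
opening: 0.371
grip_force: 0.0
```

```bash
python3 - <<'E'
from lev import *
st()
for n,fn,p in(("top","top0",(209,232)),("side","side2",(228,277))):
    c=cam(n); f=cv2.cvtColor(cv2.imread(f"pics/{fn}.png"),cv2.COLOR_BGR2RGB); hsv=cv2.cvtColor(f,cv2.COLOR_RGB2HSV)
    red=cv2.inRange(hsv,(0,120,60),(10,255,255))|cv2.inRange(hsv,(170,120,60),(179,255,255)); blk=cv2.inRange(hsv,(0,0,0),(179,255,45))
    for nm,m in(("red",red),("blk|red",red|blk)):
        w=np.zeros_like(m); w[p[1]-16:p[1]+16,p[0]-16:p[0]+16]=255
        N,l,s,ce=cv2.connectedComponentsWithStats(m&w); i=1+s[1:,4].argmax()
        print(n,nm,ce[i].round(1),s[i],onz(c,*ce[i],148).round(1))
    print("expected proj",proj(c,[527,220,148]).round(1))
E
```

```text
{'t': np.float64(11.55), 'eef_pos': array([563.817,  42.879, 232.894]), 'tcp_rot': array([3.139e+00, 1.000e-03, 1.761e+00]), 'ft_force': array([-0.183,  0.333, -0.619]), 'opening': np.float64(0.371), 'grip_force': np.float64(0.0), 'joints': array([-0.041,  0.387,  1.686, -0.   ,  1.067, -0.231])}
top red [207.8 231. ] [202 225  13  13 136] [526.9 221.8 148. ]
top blk|red [211.  232.7] [200 222  25  22 353] [522.6 214.  148. ]
expected proj [208.5 230.9]
side red [226.2 274.3] [218 268  17  13 157] [522.  227.8 148. ]
side blk|red [227.5 279.5] [218 268  21  23 352] [508.1 236.1 148. ]
expected proj [227.3 271.3]
```

arm_command(
  targets=[
    [45,0,0,0,1],
    [90,-1,0,0,1],
    [135,-1,0,0,1],
    [182,-2,20,0,1],
    [182,-2,50,0,1],
  ],
)

```text
t: 12.15
eef_pos: [526.7, 224.9, 182.4]
tcp_rot: [3.138, -0.001, 1.767]
ft_force: [1.1, -0.8, -0.6]
opening: 0.87
grip_force: 0.0
```

arm_command(
  targets=[
    [0,0,0,0,1],
    [0,0,0,0,1],
    [0,0,0,0,1],
    [0,0,0,0,1],
  ],
)

```text
t: 12.55
eef_pos: [527.8, 220.2, 183.0]
tcp_rot: [3.14, -0.0, 1.762]
ft_force: [-0.7, 0.9, -0.5]
opening: 0.999
grip_force: 0.0
```

Down to TCP z of about 115 around the knob, then close.

arm_command(
  targets=[
    [0,0,30,0,1],
    [0,0,55,0,1],
    [0,0,66,0,1],
    [0,0,67,0,0.3],
    [0,0,67,0,0],
  ],
)

```text
t: 13.05
eef_pos: [527.5, 220.8, 115.6]
tcp_rot: [3.141, 0.0, 1.763]
ft_force: [-0.4, -0.5, 0.7]
opening: 0.884
grip_force: 0.0
```

arm_command(
  targets=[
    [0,0,0,0,0],
    [0,0,0,0,0],
    [0,0,0,0,0],
    [0,0,0,0,0],
    [0,0,0,0,0],
  ],
)

```text
t: 13.55
eef_pos: [527.0, 221.0, 114.9]
tcp_rot: [3.141, 0.0, 1.763]
ft_force: [-0.2, -0.4, -0.2]
opening: 0.469
grip_force: 0.0
```

arm_command(
  targets=[
    [0,0,0,0,0],
    [0,0,0,0,0],
    [0,0,0,-8,0],
    [0,0,0,-16,0],
    [0,0,0,-24,0],
  ],
)

```text
t: 14.05
eef_pos: [527.5, 221.0, 115.8]
tcp_rot: [3.14, 0.001, 2.187]
ft_force: [-2.0, -1.0, 14.2]
opening: 0.459
grip_force: 30.0
```

arm_command(
  targets=[
    [0,0,0,-8,0],
    [0,0,0,-16,0],
    [0,0,0,-24,0],
    [0,0,0,-32,0],
    [0,0,0,-40,0],
  ],
)

```text
t: 14.55
eef_pos: [528.0, 221.3, 117.3]
tcp_rot: [3.14, 0.003, 2.885]
ft_force: [-4.0, -0.9, 29.4]
opening: 0.459
grip_force: 30.0
```

arm_command(
  targets=[
    [0,0,0,-8,0],
    [0,0,0,-16,0],
    [0,0,0,-21,0],
    [0,0,0,-21,0],
    [0,0,0,-21,0],
  ],
)

```text
t: 15.05
eef_pos: [528.1, 221.5, 118.1]
tcp_rot: [3.141, 0.005, -3.037]
ft_force: [-6.4, 0.2, 32.7]
opening: 0.46
grip_force: 30.0
```

arm_command(
  targets=[
    [0,0,0,0,0.9],
    [0,0,0,0,0.9],
    [0,0,0,0,0.9],
    [0,0,-15,0,0.9],
    [0,0,-60,0,0.5],
  ],
)

```text
t: 15.55
eef_pos: [525.3, 220.3, 171.8]
tcp_rot: [-3.14, -0.008, -3.037]
ft_force: [-0.4, 0.5, -0.4]
opening: 0.739
grip_force: 0.0
```

arm_command(
  targets=[
    [0,0,-20,8,0],
    [0,0,-40,16,0],
    [0,0,-40,24,0],
    [0,0,-40,32,0],
    [0,0,-40,40,0],
  ],
)

```text
t: 16.05
eef_pos: [526.8, 220.9, 214.4]
tcp_rot: [-3.141, -0.0, 2.542]
ft_force: [0.1, 1.0, -0.1]
opening: 0.344
grip_force: 0.0
```

arm_command(
  targets=[
    [0,0,0,8,0],
    [0,0,0,16,0],
    [0,0,0,24,0],
    [0,0,0,32,0],
    [0,0,0,40,0],
  ],
)

```text
t: 16.55
eef_pos: [526.8, 220.9, 214.2]
tcp_rot: [-3.141, 0.0, 1.844]
ft_force: [-0.6, 0.6, -0.2]
opening: 0.007
grip_force: 0.0
```

arm_command(
  targets=[
    [0,0,0,5,0],
    [0,0,0,5,0],
    [0,0,0,5,0],
  ],
)

```text
t: 16.85
eef_pos: [526.9, 220.9, 214.4]
tcp_rot: [-3.141, 0.0, 1.766]
ft_force: [0.2, 0.6, 0.3]
opening: 0.007
grip_force: 0.0
```

arm_command(
  targets=[
    [-48,0,0,0,0],
    [-96,0,0,0,0],
    [-144,1,0,0,0],
    [-192,1,0,0,0],
    [-235,1,20,0,0],
  ],
)

```text
t: 17.35
eef_pos: [574.0, -11.8, 196.4]
tcp_rot: [3.138, 0.001, 1.765]
ft_force: [0.4, 0.6, 0.2]
opening: 0.003
grip_force: 0.0
```

arm_command(
  targets=[
    [-27,0,25,0,0],
    [-27,0,45,0,0],
    [-27,0,52,0,0],
    [-27,0,55,0,0],
    [-27,0,56,0,0],
  ],
)

```text
t: 17.85
eef_pos: [578.2, -35.5, 139.2]
tcp_rot: [3.141, 0.0, 1.765]
ft_force: [0.3, -0.4, 0.1]
opening: 0.004
grip_force: 0.0
```

arm_command(
  targets=[
    [0,0,1,0,0],
    [0,0,2,0,0],
    [0,0,3,0,0],
    [0,0,4,0,0],
    [0,0,4,0,0],
  ],
)

```text
t: 18.35
eef_pos: [578.2, -35.9, 135.4]
tcp_rot: [3.141, 0.0, 1.763]
ft_force: [-2.3, 0.7, 6.7]
opening: 0.003
grip_force: 2.8
```

arm_command(
  targets=[
    [0,0,0.5,0,0],
    [0,0,1,0,0],
    [0,0,1.3,0,0],
    [0,0,1.5,0,0],
    [0,0,1.5,0,0],
  ],
)

```text
t: 18.85
eef_pos: [578.0, -35.5, 134.4]
tcp_rot: [3.141, -0.0, 1.763]
ft_force: [-3.2, 4.4, 11.5]
opening: 0.006
grip_force: 5.5
```

arm_command(
  targets=[
    [0,0,0,0,0],
    [0,0,0,0,0],
    [0,0,0,0,0],
    [0,0,0,0,0],
    [0,0,0,0,0],
  ],
)

```text
t: 19.35
eef_pos: [578.1, -35.5, 134.4]
tcp_rot: [3.141, -0.0, 1.763]
ft_force: [-3.6, 4.0, 10.5]
opening: 0.008
grip_force: 5.5
```

arm_command(
  targets=[
    [0,0,0,0,0],
    [0,0,0,0,0],
    [0,0,0,0,0],
    [0,0,0,0,0],
    [0,0,0,0,0],
  ],
)

```text
t: 19.85
eef_pos: [578.1, -35.5, 134.4]
tcp_rot: [3.141, -0.0, 1.763]
ft_force: [-3.6, 4.5, 10.1]
opening: 0.008
grip_force: 5.4
```

```bash
python3 bub.py b2.png
```

```text
{'t': np.float64(19.85), 'eef_pos': array([578.058, -35.478, 134.369]), 'tcp_rot': array([ 3.141, -0.   ,  1.763]), 'ft_force': array([-3.64 ,  4.476, 10.062]), 'opening': np.float64(0.008), 'grip_force': np.float64(5.449), 'joints': array([-1.76e-01,  5.19e-01,  1.76e+00,  1.00e-03,  8.62e-01, -3.68e-01])}
side green 57 s min/mean/max -35.3 0.5 37.3 t -2.3
side bub 22 s min/mean/max -4.1 4.6 13.2 t -1.3
```

View pics/b2.png

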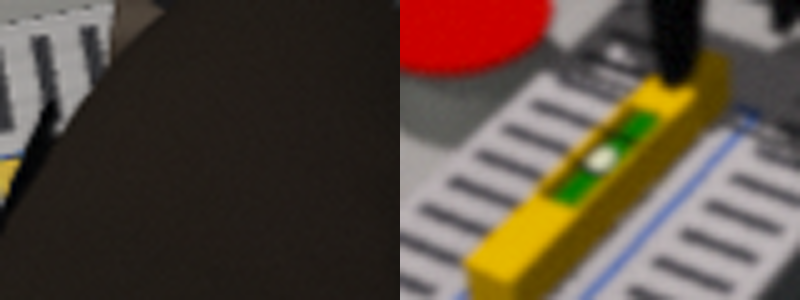

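The bubble is at crop (603,158), close to centred, but the press is only 10 N and may not be seating the shelf. I'll press firmer and measure with an intensity profile along the vial.

arm_command(
  targets=[
    [0,0,0.5,0,0],
    [0,0,1,0,0],
    [0,0,1,0,0],
    [0,0,1,0,0],
    [0,0,1,0,0],
  ],
)

```text
t: 20.45
eef_pos: [578.0, -35.3, 134.0]
tcp_rot: [3.14, -0.0, 1.763]
ft_force: [-5.6, 5.8, 17.7]
opening: 0.004
grip_force: 8.6
```

arm_command(
  targets=[
    [0,0,0,0,0],
    [0,0,0,0,0],
    [0,0,0,0,0],
    [0,0,0,0,0],
    [0,0,0,0,0],
  ],
)

```text
t: 20.95
eef_pos: [578.1, -35.3, 134.0]
tcp_rot: [3.14, -0.0, 1.763]
ft_force: [-4.6, 6.0, 16.8]
opening: 0.003
grip_force: 8.6
```

arm_command(
  targets=[
    [0,0,0,0,0],
    [0,0,0,0,0],
    [0,0,0,0,0],
    [0,0,0,0,0],
    [0,0,0,0,0],
  ],
)

```text
t: 21.45
eef_pos: [578.0, -35.3, 133.9]
tcp_rot: [3.14, -0.0, 1.763]
ft_force: [-6.1, 6.4, 17.7]
opening: 0.004
grip_force: 8.6
```

```bash
cat > prof.py <<'E'
from lev import *
st(); yw=np.radians(101); ax=np.array([np.cos(yw),np.sin(yw)]); tx=np.array([ax[1],-ax[0]])
fr=[cam("side") for _ in range(4)]; c=fr[0]; im=np.mean([x["frame"].astype(np.float32) for x in fr],0).astype(np.float32)
S=np.arange(-110,112,1.); T=np.arange(-4,3,1.)
U=np.array([[proj(c,[*(np.array([565,35])+s*ax+t*tx),133]) for s in S] for t in T]).astype(np.float32)
p=cv2.remap(im,U[...,0],U[...,1],cv2.INTER_CUBIC).mean(0)
R,G,B=p.T
def half(x,a,b): # outer crossings at mid level in window
    k=(S>=a)&(S<=b); xs=x[k]; h=(xs.max()+xs.min())/2; i=np.where(xs>h)[0]; return S[k][i[0]],S[k][i[-1]]
bl=B-np.percentile(B[(abs(S)<35)],30); k=(abs(S)<35)&(bl>bl[abs(S)<35].max()*.4)
print("bubble",(S[k]*bl[k]).sum()/bl[k].sum(),S[k].min(),S[k].max())
print("vial (R low) profile"); 
for s in range(-60,64,4):
    i=np.where(S==s)[0][0]; print(s,p[i].round().astype(int),end="; ")
E
python3 prof.py
```

```text
{'t': np.float64(21.45), 'eef_pos': array([578.033, -35.318, 133.946]), 'tcp_rot': array([ 3.14 , -0.   ,  1.763]), 'ft_force': array([-6.073,  6.395, 17.726]), 'opening': np.float64(0.004), 'grip_force': np.float64(8.626), 'joints': array([-1.750e-01,  5.190e-01,  1.761e+00,  1.000e-03,  8.600e-01,
       -3.680e-01])}
bubble 1.0613032482310694 -9.0 11.0
vial (R low) profile
-60 [144 109   0]; -56 [202 158   0]; -52 [226 180   0]; -48 [228 183   0]; -44 [217 175   0]; -40 [165 146   0]; -36 [ 83 121   0]; -32 [ 38 115   0]; -28 [ 28 113   0]; -24 [ 26 111   0]; -20 [25 98  0]; -16 [27 74  6]; -12 [55 93 37]; -8 [136 157 111]; -4 [194 199 165]; 0 [210 211 180]; 4 [210 211 183]; 8 [174 181 149]; 12 [ 90 109  70]; 16 [29 81 10]; 20 [ 24 104  -1]; 24 [ 27 112   0]; 28 [ 27 112   0]; 32 [ 25 112   0]; 36 [ 31 112   0]; 40 [ 84 122   0]; 44 [177 157   0]; 48 [223 181   0]; 52 [228 183   0]; 56 [228 183   0]; 60 [227 182   0];
```

The vial edges are at s=-38 and +42 mm (middle about 2) and the bubble is at 1.1 mm, so it is within about 1 mm of centre. The press is 17 N, so the shelf is seated. Handing in.

```bash
python3 -c "from cell import env; print(env.job_done())"
```

```text
the job is handed in; nothing more can be done
None
```

I handed the job in at about 21.7 s of the 70 s: the smallest level lies in the blue outline, I turned the knob about 85° anticlockwise, and the bubble read about 1 mm off centre with the level still pressed at about 17 N, slightly above the suggested 8 to 15 N; no verdict came back.

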